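# Weigh two toy lorries in a tared pan

## Task

Weigh the two toy lorries that stand on the table top: take the torch off the bench scale and lay it on a free spot of the table, set the empty metal pan level in the middle of the scale's platform, let go of it, and press the large tare button (not the small power button). Then put both lorries into the pan, standing on their wheels, and do not press tare once a lorry is in it. Leave the other cars, the tools and the tapes where they are.

Things in the scene. Friction and masses are not known exactly. Their poses are not given: they have to be found in the camera images.
- scale: Fixed grey bench scale, 255 long (x) x 150 wide (y) x 45 high. Origin on the table under the centre of its bare steel platform, z up; x points from the front control panel to the platform. The platform is 150 x 150 square, flat, its top 45 above the origin, and does not sink. The control panel lies in front of it, x -172 to -77, only 21 high, with a dark display between two buttons.
- tare (a joint): The large round tare button on the scale's panel (at the scale's +y end, left as seen from the robot): 0 is up, 0.006 m fully down; springs back. It takes about 5 N to push fully down.
- tare_top (a point): Centre of the tare button's top when up; the button is 28 in diameter and is pressed straight down.
- power (a joint): The small power button (16 in diameter, at the scale's -y end of the panel, 96 from the tare button): 0 is up, 0.004 m fully down. Not to be pressed.
- pan: Loose bare aluminium weighing pan, open at the top, about 0.16 kg, standing on the table. Origin under its centre, z up. Outside 118 (its x) x 158 (its y), rim 28 above the origin, walls 4 thick, inner floor 110 x 150 and 8 above the origin, on a 90 x 100 foot plate. An upright lug stands in the middle of each long wall.
- pan_lug0 (a point): Grip point in the middle of the pan's lug on its -x wall, 40 above the pan's underside. The lug is 10 thick (along the pan's x), 40 wide (along its y) and reaches from the pan's floor to 52 above the underside; pinch it from above across its 10, one finger inside the pan, one outside.
- pan_lug1 (a point): Grip point in the middle of the pan's lug on its +x wall, 40 above the pan's underside. The lug is 10 thick (along the pan's x), 40 wide (along its y) and reaches from the pan's floor to 52 above the underside; pinch it from above across its 10, one finger inside the pan, one outside.
- torch: Loose torch lying on its side, 126 long (its x) x 43 x 43, about 0.14 kg; origin under its middle, z up. Starts on the scale's platform; does not roll. The table top (z = 0) is free from x 0.37 to 0.60 m and y -0.36 to 0.40 m but for the things listed here; behind lie a tray of cars, a tool case and a cabinet, at the right a vice.
- lorry_a: Loose die-cast toy lorry with a square box body behind the cab, 69 long (its x) x 30 wide x 26 high, 42 g; origin under its middle, z up. One of the two to weigh. More toy vehicles lie in the blue tray at the back: leave them.
- lorry_b: Loose die-cast toy lorry with a square box body behind the cab, 72 long (its x) x 29 wide x 28 high, 42 g; origin under its middle, z up. The other of the two to weigh.
- saloon: Bystander: low toy saloon car, 66 long (its x) x 30 x 20 high; origin under its middle.
- racer: Bystander: low toy racing car with a rear wing, 67 long (its x) x 31 x 19 high; origin under its middle.
- screwdriver: Bystander: screwdriver lying at the back left, in front of the tray, 185 long (its x) x 27 x 28 high; origin under its middle.
- tape_measure: Bystander: tape measure lying on its side, 76 (its x) x 64 x 31 high; origin under its middle.
- masking_tape: Bystander: roll of masking tape lying flat, 105 in diameter x 24 high; origin under its middle.
- spanner: Bystander: spanner lying flat, 202 (its x) x 27 x 8 high; origin under its middle.
- pliers: Bystander: pliers lying flat, 152 (its x) x 60 x 12 high; origin under its middle.
Things that resemble listed ones, but are neither listed nor needed, are in the scene too. Leave any pink look-alike of the lorry_a alone.

How it is judged:
By the outcome, as a careful person would: the job done as asked, in the order asked, and still so for the second after the job is handed in, with the robot touching nothing.
It also fails if it takes over 72 s, if anything falls off the work surface, if the arm or the gripper's body presses on something with over 40 N, if the wrist force passes 120 N, or if a joint passes its speed limit or range.

## Robot

A 7-joint arm with a two-finger parallel gripper is mounted at the origin on a cart in front of the work surface, level with it; the furniture and walls round the work are solid. World frame = base frame: x ahead of the robot, y to its left, z up, the work surface at z = 0. Lengths are in m, angles in rad, forces in N, time in s.
With the tool pointing down it reaches from about 0.4 to 0.9 m from the base axis. Payload 5.5 kg.
Tool frame: the origin (TCP) lies midway between the tips of the shut fingers; the grasp point (between the pads) lies 19 mm behind it; z points along the fingers, y is the line along which they close (so a half turn about z gives the same grasp; the last joint's range is limited). The gripper opens to 92 mm and grips with 3 to 60 N. Pads are 19 mm wide; open, the fingers measure 130 mm over their backs; the gripper's body (75 mm by 190 mm) begins 47 mm behind the grasp point.
Start: joints at [-1.019, 0.501, -0.427, 1.55, 0.221, 1.138, -0.21], TCP at [0.185, 0.623, 0.227] pointing down, gripper open.
Joint ranges: [-2.88, 2.88], [-0.31, 2.03], [-1.54, 1.56], [0.2, 2.42], [-1.41, 4.55], [0.19, 2.02], [-2.57, 2.57]. Speed limits (rad/s): [2.57, 2.57, 3.14, 3.14, 3.14, 3.14, 3.14].

## Interface

Orientations are given as a rotation vector (axis times angle).
In Python, from workcell import robot gives the robot as it stands.
- The arm moves only by the tool arm_command, never from a script. Its argument "plan" is a list that holds one entry, the list of rows, each a list of 7 numbers: the shift along the tool's x, y, z each as a share of 25 cm, from -1 to 1, then the turn, a rotation vector about the tool's x, y, z each as a share of 45 degrees, from -1 to 1, then the opening, from 0 (shut) to 1 (fully open). In form: [[[x, y, z, ax, ay, az, hand], ...]]. A call has 1 to 10 rows; each row is the pose to reach, as a shift and turn from the pose commanded when the call began, along the tool's axes at that moment; what a row does not reach only later rows make up. A row lasts 1/10 s, in which the tool goes at most 50 mm and 8.59 degrees, less where a joint would pass 70% of its speed; a pose out of reach is approached as far as the arm can. A call with a number of a shift or a turn outside -1 to 1 is refused whole. A call with a gripper value outside its range is refused whole. The fingers move at their own pace and stop on an object; the grip force is fixed at half the most. Time passes only in rows, so rows that repeat a pose let the fingers close. It gives the time, the measured TCP pose, the force, the opening and the grip force at its end, in the units of the state.
- robot.observe(): the state, without advancing time (a new reading comes with each control period).
- robot.camera(name): name is "side" or "top" or "wrist"; returns a dict with "pixels" (400x640x3 uint8, blue, green, red), "z_map" (400x640 float32, m along the optical axis (not along the pixel's ray), 0 where there is no reading), "fx", "fy", "cx", "cy" (pixels), "pose" (4x4, takes a point from camera to world coordinates); the wrist camera has in their place "tool_from_camera" (4x4, takes a point from camera to tool coordinates, whose origin is the TCP and whose axes are the flange's). Camera axes: x right, y up, looking along -z (the intrinsics and any distortion apply to the point x, -y, -z); pixel columns grow to the right and rows downward; lengths in m; the calibration is good to about 2 mm. A picture is of the moment at which its call begins: read the wrist's pose just before it.
- robot.job_done(): hands the job in; it is judged then, once.
Trained networks look in the newest picture that a camera, given by its name, has taken for a name from the list of things; names that differ only in an ending like _2 or _b are one class to them, and where a whole thing is asked for, a point or a joint stands for the part that bears it (a point fixed in the world has none). Each returns a list of dicts, best first, with "p" (0 to 1); they miss things now and then, are a little off and sometimes report something else, mostly with a low value. They report only what shows in the picture. A call takes as long as a camera call. They do not tell look-alikes from the thing itself.
- robot.recognise(name, camera): "xyz" ([x, y, z] in m, in the coordinates of the camera as it stood for that picture, good to about 4 mm: the middle of the surface that is visible of it).
- robot.outline_of(name, camera): "region" (400x640 bool, what is visible of it).
- robot.tip_of(name, camera): "xyz" ([x, y, z] in m, in the coordinates of the camera as it stood for that picture, good to about 4 mm: a listed point, or the origin of a listed thing).
The state is a dict: "time": time; "joints": joint angles; "joint_velocities": joint speeds; "tau": joint torques, N m; "eef_pos": TCP position; "ee_rot": TCP orientation; "wrist_force": force on the tool from outside, world axes, zero at the start; "ft_torque": the same for the moment, N m; "grip_width": finger opening in m; "grip_force": force on a finger pad.
Only numpy, scipy, OpenCV 4.12 (cv2) and the standard library are available. Lean on these libraries where they do the work, as an engineer would, in place of code of your own. Each camera call takes 0.05 s, during which the arm holds its last target. There are 200 camera calls.

## Working session

There is one attempt and no reset: what is moved stays moved. The work goes in short steps, Python scripts to look and compute and a tool call to move; the robot and the scene stay as the last step left them, time stands still between calls to the robot, and variables do not carry over. Pictures are saved under pics/ and viewed, at most 10 in all, crops included, and the job is handed in when it is done.

Besides the shell and the picture viewer there is one more tool, called as name(argument=value, ...) on one line, values as JSON. arm_command: Moves the arm, as the interface text tells. Its arguments: {"type":"object","properties":{"plan":{"type":"array","items":{"type":"array","items":{"type":"array","items":{"type":"number"}}}}},"required":["plan"]}

```bash
mkdir -p pics
cat > h.py <<'E'
import numpy as np, cv2
from workcell import robot
from scipy.spatial.transform import Rotation as R
def world(c,p): return (c['pose']@np.r_[p,1])[:3]
def cloud(c):
    z=c['z_map'];v,u=np.mgrid[:400,:640]
    P=np.stack([(u-c['cx'])/c['fx']*z,-(v-c['cy'])/c['fy']*z,-z],-1)
    return P@c['pose'][:3,:3].T+c['pose'][:3,3]
def cam(n):
    s=robot.observe(); c=robot.camera(n)
    if n=='wrist':
        T=np.eye(4);T[:3,:3]=R.from_rotvec(s['ee_rot']).as_matrix();T[:3,3]=s['eef_pos'];c['pose']=T@c['tool_from_camera']
    return c
def box(W,m,zmin=0.004):
    p=W[m&(W[...,2]>zmin)]
    r=cv2.minAreaRect((p[:,:2]*1000).astype(np.float32))
    b=cv2.boxPoints(r); e=[b[1]-b[0],b[2]-b[1]]; e=max(e,key=np.linalg.norm)
    return np.round(r[0],0),np.round(r[1],0),round(float(np.degrees(np.arctan2(e[1],e[0])))), np.round(np.percentile(p[:,2],[5,95])*1000)
E
python3 - <<'E'
from h import *
s=robot.observe();print(s['eef_pos'],R.from_rotvec(s['ee_rot']).as_matrix().round(2).tolist(),s['time'])
for n in ['top','side']:
    c=cam(n);cv2.imwrite(f'pics/{n}0.png',c['pixels']);W=cloud(c);print(n,c['pose'].round(2).tolist())
    for t in ['scale','pan','torch','lorry_a','saloon','racer','tape_measure','masking_tape','spanner','pliers','screwdriver']:
        for o in robot.outline_of(t,n):
            if o['p']>.3:
                try: print(t,round(o['p'],2),*box(W,o['region']))
                except Exception as e: print(t,e)
    for t in ['tare_top','pan_lug0','pan_lug1','pan','scale','torch','lorry_a']:
        print(t,[(round(o['p'],2),world(c,o['xyz']).round(3).tolist()) for o in robot.tip_of(t,n)])
E
```

```text
[0.18497425 0.62240229 0.2256785 ] [[-0.96, 0.28, -0.0], [0.28, 0.96, -0.0], [0.0, -0.0, -1.0]] 0.0
top [[-0.01, 0.99, -0.14, 0.3], [-1.0, -0.01, -0.01, 0.0], [-0.01, 0.14, 0.99, 1.44], [0.0, 0.0, 0.0, 1.0]]
scale 0.81 [ 461. -119.] [168. 366.] -12 [17. 49.]
pan 0.7 [453. 100.] [341. 162.] 13 [ 5. 44.]
torch 0.59 [ 557. -148.] [ 43. 140.] -35 [47. 87.]
lorry_a 0.81 [577. 334.] [31. 67.] -18 [ 9. 29.]
lorry_a 0.75 [ 418. -180.] [ 66. 429.] -48 [ 9. 31.]
lorry_a 0.47 [371.  32.] [150.  27.] 33 [11. 30.]
saloon 0.7 [ 432. -264.] [103. 591.] -59 [10. 28.]
saloon 0.45 [ 422. -319.] [65. 27.] 9 [ 7. 22.]
racer 0.68 [437. 341.] [30. 63.] -18 [ 6. 20.]
tape_measure 0.87 [458. 261.] [600.  79.] 51 [14. 35.]
tape_measure 0.61 [451. 102.] [337. 161.] 13 [ 5. 45.]
masking_tape 0.86 [ 423. -268.] [ 98. 586.] -57 [11. 28.]
spanner 0.6 [ 418. -180.] [ 66. 430.] -48 [ 9. 31.]
pliers 0.59 [415. 262.] [564.  63.] 73 [ 6. 16.]
screwdriver 0.55 [512. 164.] [524.  96.] 48 [13. 30.]
screwdriver 0.55 [436. 343.] [31. 64.] -23 [ 5. 19.]
tare_top [(0.74, [0.437, 0.34, 0.0]), (0.55, [0.428, -0.075, 0.041]), (
[... 797 characters left out ...]
[ 556. -315.] [44. 33.] 10 [11. 30.]
saloon 0.6 [255. 682.] [ 56. 830.] -61 [ 7. 21.]
tape_measure 0.6 [377. 763.] [ 70. 837.] -50 [10. 35.]
tape_measure 0.6 [395. 692.] [ 85. 965.] -54 [12. 31.]
tape_measure 0.31 [311. 426.] [  83. 1348.] -66 [63. 88.]
masking_tape 0.55 [338. 273.] [ 102. 1655.] -73 [ 6. 29.]
pliers 0.93 [310. 743.] [ 99. 777.] -61 [ 7. 16.]
screwdriver 0.58 [406. 674.] [ 127. 1002.] -57 [11. 31.]
tare_top []
pan_lug0 [(0.95, [0.496, 0.111, 0.044])]
pan_lug1 [(0.95, [0.496, 0.111, 0.044])]
pan [(0.84, [0.558, 0.121, -0.003])]
scale []
torch [(0.66, [0.583, 0.334, 0.003]), (0.62, [0.555, -0.139, 0.048])]
lorry_a [(0.88, [0.583, 0.333, 0.003]), (0.42, [0.543, -0.32, -0.001])]
```

```bash
sed -i "s/    z=c\['z_map'\];/    z=c['z_map'].copy();z[z<=0]=np.nan;/; s/W\[m&(W\[...,2\]>zmin)\]/W[m\&(W[...,2]>zmin)]/" h.py
python3 - <<'E'
from h import *
c=cam('top');W=cloud(c)
cv2.imwrite('pics/top1.png',cv2.resize(c['pixels'][60:360,120:520],None,fx=2,fy=2))
names=['scale','pan','torch','lorry_a','saloon','racer','tape_measure','masking_tape','spanner','pliers','screwdriver']
for t in names:
    for o in robot.outline_of(t,'top'):
        m=cv2.erode(o['region'].astype(np.uint8),np.ones((2,2)))>0
        if o['p']>.3: print(t,round(o['p'],2),np.argwhere(m).mean(0).round()[::-1],*box(W,m))
E
```

```text
scale 0.97 [374. 200.] [ 506. -130.] [148. 253.] -5 [17. 48.]
pan 0.8 [292. 183.] [549. 122.] [127. 159.] -76 [ 5. 34.]
torch 0.71 [292. 182.] [549. 122.] [127. 158.] -77 [ 5. 34.]
torch 0.65 [381. 177.] [ 550. -145.] [ 39. 124.] -35 [71. 87.]
lorry_a 0.76 [314. 230.] [404.  54.] [61. 22.] 33 [15. 29.]
lorry_a 0.55 [225. 175.] [575. 332.] [31. 63.] -21 [ 8. 30.]
saloon 0.67 [437. 223.] [ 423. -321.] [60. 28.] 13 [ 8. 22.]
racer 0.7 [221. 221.] [434. 342.] [29. 64.] -21 [ 5. 20.]
racer 0.32 [291. 182.] [550. 123.] [129. 158.] -77 [ 5. 36.]
tape_measure 0.84 [183. 161.] [623. 461.] [64. 59.] 21 [15. 35.]
masking_tape 0.77 [485. 180.] [ 555. -470.] [ 95. 104.] -55 [14. 28.]
spanner 0.74 [428. 251.] [ 341. -295.] [ 21. 188.] -85 [ 4. 11.]
spanner 0.42 [225. 176.] [576. 333.] [29. 63.] -22 [ 9. 30.]
pliers 0.54 [179. 213.] [461. 463.] [134.  50.] 89 [ 6. 16.]
screwdriver 0.53 [223. 153.] [639. 300.] [171.  24.] 79 [15. 31.]
```

View pics/top1.png

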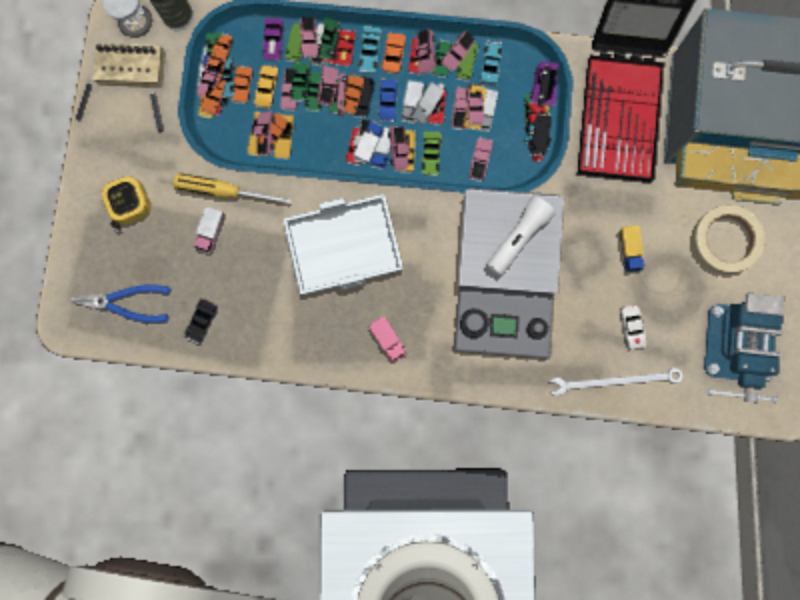

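View pics/side0.png

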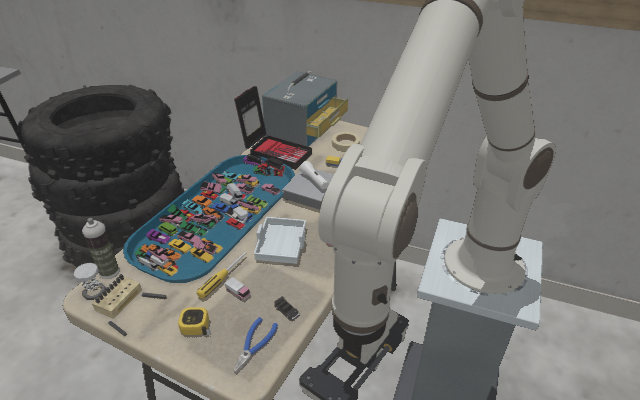

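```bash
cat >> h.py <<'E'
def go(*wps):
    """wps: x,y,z,yaw_deg of closing line; prints tool-relative row numbers from the present pose"""
    s=robot.observe();R0=R.from_rotvec(s['ee_rot']);p0=s['eef_pos']
    print('t',round(s['time'],2),'p',np.round(p0,4),'F',np.round(s['wrist_force'],1),'w',round(s['grip_width'],4),'gf',s['grip_force'])
    for x,y,z,a in wps:
        a=np.radians(a);M=np.array([[-np.sin(a),np.cos(a),0],[np.cos(a),np.sin(a),0],[0,0,-1]]).T
        d=R0.inv().apply(np.array([x,y,z])-p0)/.25; r=(R0.inv()*R.from_matrix(M)).as_rotvec()/np.radians(45)
        print([x,y,z],'->',d.round(3).tolist(),r.round(3).tolist(), 'yaw now %.1f'%np.degrees(np.arctan2(*R0.as_matrix()[1::-1,1])))
E
python3 - <<'E'
from h import *
go((.36,.45,.2,65),(.48,.2,.2,60),(.552,-.1,.2,55),(.552,-.143,.2,55))
E
```

```text
t 2.5 p [0.1851 0.6231 0.2267] F [ 0.1  0.7 -0. ] w 0.0921 gf 0.0
[0.36, 0.45, 0.2] -> [-0.868, -0.464, 0.107] [-0.0, -0.0, 0.188] yaw now 73.5
[0.48, 0.2, 0.2] -> [-1.613, -1.286, 0.107] [-0.0, -0.0, 0.299] yaw now 73.5
[0.552, -0.1, 0.2] -> [-2.231, -2.355, 0.107] [-0.0, -0.0, 0.41] yaw now 73.5
[0.552, -0.143, 0.2] -> [-2.28, -2.52, 0.107] [-0.0, -0.0, 0.41] yaw now 73.5
```

arm_command(plan=[[[-0.8,-0.8,0.1,0,0,0,1],[-0.8,-0.8,0.1,0,0,0,1],[-0.8,-0.8,0.1,0,0,0,1],[-0.8,-0.8,0.1,0,0,0,1],[-0.8,-0.8,0.1,0,0,0,1],[-0.8,-0.8,0.1,0,0,0,1]]])

```text
time: 3.1
eef_pos: [0.3216, 0.3708, 0.2015]
ee_rot: [0.457, 3.107, -0.002]
wrist_force: [0.7, 0.2, -0.2]
grip_width: 0.0921
grip_force: 0.0
```

arm_command(plan=[[[-0.8,-0.9,0,0,0,0,1],[-0.8,-0.9,0,0,0,0,1],[-0.8,-0.9,0,0,0,0,1],[-0.8,-0.9,0,0,0,0,1],[-0.8,-0.9,0,0,0,0,1],[-0.8,-0.9,0,0,0,0,1],[-0.8,-0.9,0,0,0,0,1]]])

```text
time: 3.8
eef_pos: [0.4502, 0.0947, 0.2021]
ee_rot: [0.468, 3.104, -0.003]
wrist_force: [-0.1, 1.1, 0.3]
grip_width: 0.092
grip_force: 0.0
```

arm_command(plan=[[[-0.5,-0.75,0,0,0,0.41,1],[-0.5,-0.75,0,0,0,0.41,1],[-0.5,-0.75,0,0,0,0.41,1],[-0.5,-0.75,0,0,0,0.41,1],[-0.5,-0.75,0,0,0,0.41,1],[-0.5,-0.75,0,0,0,0.41,1],[-0.5,-0.75,0,0,0,0.41,1],[-0.5,-0.75,0,0,0,0.41,1]]])

```text
time: 4.6
eef_pos: [0.5138, -0.1117, 0.2016]
ee_rot: [-0.941, -2.997, -0.001]
wrist_force: [0.8, 0.1, -0.6]
grip_width: 0.0919
grip_force: 0.0
```

Run:
```python
from h import *
c=cam('wrist');W=cloud(c);cv2.imwrite('pics/w1.png',c['pixels'])
for t in ['torch','scale']:
    for o in robot.outline_of(t,'wrist')[:2]: print(t,o['p'],o['region'].sum(),*box(W,o['region'],.05 if t=='torch' else .01))
for t in ['torch','scale','tare_top']: print(t,[(round(o['p'],2),world(c,o['xyz']).round(3).tolist()) for o in robot.tip_of(t,'wrist')])
go((.552,-.143,.12,55),(.552,-.143,.051,55))
```

```text
torch 0.86 2633 [ 545. -137.] [ 41. 143.] -36 [70. 86.]Traceback (most recent call last):
  File "<stdin>", line 4, in <module>
  File "h.py", line 18, in box
    return np.round(r[0],0),np.round(r[1],0),round(float(np.degrees(np.arctan2(e[1],e[0])))), np.round(np.percentile(p[:,2],[5,95])*1000)
                                                                                                       ~~~~~~~~~~~~~^^^^^^^^^^^^^^^
    return _quantile_unchecked(
        a, q, axis, out, overwrite_input, method, keepdims, weights)
    return _ureduce(a,
                    func=_quantile_ureduce_func,
    ...<5 lines>...
                    overwrite_input=overwrite_input,
                    method=method)
    r = func(a, **kwargs)
    result = _quantile(arr,
                       quantiles=q,
    ...<2 lines>...
                       out=out,
                       weights=wgt)
    slices_having_nans = np.isnan(arr[-1, ...])
                                  ~~~^^^^^^^^^
IndexError: index -1 is out of bounds for axis 0 with size 0
```

View pics/w1.png

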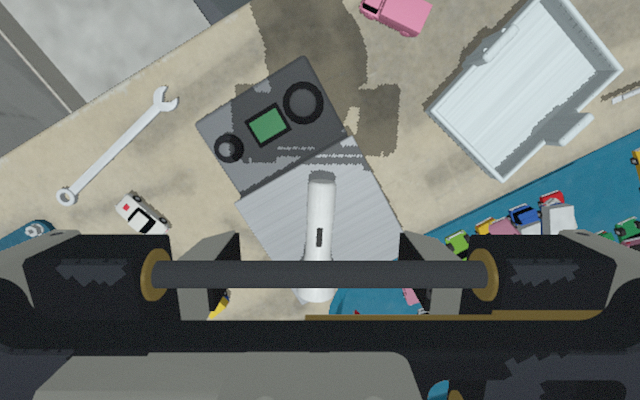

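Run:
```python
from h import *
go((.551,-.142,.12,54),(.551,-.142,.051,54))
```

```text
t 4.7 p [ 0.5139 -0.1117  0.2017] F [ 0.9  0.6 -0.4] w 0.0918 gf 0.0
[0.551, -0.142, 0.12] -> [-0.191, -0.015, 0.327] [0.001, -0.001, 0.026] yaw now 55.2
[0.551, -0.142, 0.051] -> [-0.192, -0.015, 0.603] [0.001, -0.001, 0.026] yaw now 55.2
```

arm_command(plan=[[[-0.19,-0.015,0.2,0,0,0.026,1],[-0.19,-0.015,0.35,0,0,0.026,1],[-0.19,-0.015,0.5,0,0,0.026,1],[-0.19,-0.015,0.6,0,0,0.026,1],[-0.19,-0.015,0.6,0,0,0.026,1],[-0.19,-0.015,0.6,0,0,0.026,0],[-0.19,-0.015,0.6,0,0,0.026,0],[-0.19,-0.015,0.6,0,0,0.026,0],[-0.19,-0.015,0.6,0,0,0.026,0],[-0.19,-0.015,0.6,0,0,0.026,0]]])

```text
time: 5.7
eef_pos: [0.5512, -0.144, 0.0527]
ee_rot: [0.975, 2.985, 0.0]
wrist_force: [0.0, 0.2, 0.2]
grip_width: 0.0565
grip_force: 0.0
```

Run:
```python
from h import *
go((.551,-.142,.16,54),(.50,.05,.16,70),(.455,.255,.16,90))
```

```text
t 5.7 p [ 0.5512 -0.144   0.0527] F [0.  0.2 0.2] w 0.0565 gf 0.0
[0.551, -0.142, 0.16] -> [0.005, 0.006, -0.429] [0.001, 0.002, -0.004] yaw now 53.8
[0.5, 0.05, 0.16] -> [0.623, 0.506, -0.43] [0.001, 0.002, -0.359] yaw now 53.8
[0.455, 0.255, 0.16] -> [1.252, 1.062, -0.43] [0.0, 0.002, -0.804] yaw now 53.8
```

arm_command(plan=[[[0,0,0,0,0,0,0],[0,0,0,0,0,0,0],[0,0,0,0,0,0,0],[0,0,0,0,0,0,0],[0,0,0,0,0,0,0],[0,0,0,0,0,0,0],[0,0,-0.15,0,0,0,0],[0,0,-0.3,0,0,0,0],[0,0,-0.43,0,0,0,0],[0,0,-0.43,0,0,0,0]]])

```text
time: 6.7
eef_pos: [0.5535, -0.1451, 0.1634]
ee_rot: [0.974, 2.979, 0.001]
wrist_force: [1.8, -1.4, -1.6]
grip_width: 0.0428
grip_force: 29.9
```

arm_command(plan=[[[0.15,0.13,0,0,0,0,0],[0.3,0.25,0,0,0,0,0],[0.45,0.38,0,0,0,0,0],[0.6,0.5,0,0,0,0,0],[0.75,0.63,0,0,0,0,0],[0.9,0.75,0,0,0,0,0],[0.95,0.8,0,0,0,0,0],[0.95,0.8,0,0,0,0,0]]])

```text
time: 7.5
eef_pos: [0.4749, 0.1614, 0.1579]
ee_rot: [-0.964, -2.987, 0.0]
wrist_force: [0.4, 0.2, -2.5]
grip_width: 0.0424
grip_force: 29.9
```

arm_command(plan=[[[0.1,0.1,0,0,0,-0.15,0],[0.2,0.2,0,0,0,-0.3,0],[0.3,0.26,0,0,0,-0.45,0],[0.3,0.26,0,0,0,-0.6,0],[0.3,0.26,0,0,0,-0.75,0],[0.3,0.26,0,0,0,-0.8,0],[0.3,0.26,0,0,0,-0.8,0],[0.3,0.26,0,0,0,-0.8,0]]])

```text
time: 8.3
eef_pos: [0.4548, 0.2529, 0.1584]
ee_rot: [-0.009, -3.14, 0.002]
wrist_force: [0.9, 0.2, -1.6]
grip_width: 0.0429
grip_force: 29.9
```

Run:
```python
from h import *
go((.455,.255,.009,90),(.455,.255,.007,90))
c=cam('wrist');W=cloud(c)
m=(W[...,2]>.06)&(W[...,2]<.3)
for o in robot.outline_of('torch','wrist')[:2]: print(o['p'],*box(W,o['region'],.03))
```

```text
t 8.3 p [0.4548 0.2529 0.1584] F [ 0.9  0.2 -1.6] w 0.0429 gf 29.871012568473816
[0.455, 0.255, 0.009] -> [-0.001, 0.009, 0.597] [-0.001, -0.002, -0.008] yaw now 89.7
[0.455, 0.255, 0.007] -> [-0.001, 0.009, 0.605] [-0.001, -0.002, -0.008] yaw now 89.7
0.89 [438. 254.] [31. 92.] -2 [177. 187.]
```

arm_command(plan=[[[0,0,0.2,0,0,0,0],[0,0,0.38,0,0,0,0],[0,0,0.5,0,0,0,0],[0,0,0.55,0,0,0,0],[0,0,0.58,0,0,0,0],[0,0,0.6,0,0,0,0],[0,0,0.6,0,0,0,0],[0,0,0.6,0,0,0,0]]])

```text
time: 9.2
eef_pos: [0.4558, 0.2551, 0.0104]
ee_rot: [0.005, 3.14, 0.002]
wrist_force: [-0.0, 0.4, -2.5]
grip_width: 0.0429
grip_force: 29.9
```

arm_command(plan=[[[0,0,0.004,0,0,0,0],[0,0,0.008,0,0,0,0],[0,0,0.01,0,0,0,0],[0,0,0.01,0,0,0,0]]])

```text
time: 9.6
eef_pos: [0.4551, 0.2546, 0.0071]
ee_rot: [0.005, 3.141, 0.0]
wrist_force: [-1.4, 1.1, 1.8]
grip_width: 0.043
grip_force: 29.9
```

Contact. Release to about 62 mm, then lift.

arm_command(plan=[[[0,0,0,0,0,0,0.66],[0,0,0,0,0,0,0.66],[0,0,0,0,0,0,0.66],[0,0,0,0,0,0,0.66],[0,0,-0.15,0,0,0,0.66],[0,0,-0.35,0,0,0,0.66],[0,0,-0.55,0,0,0,0.66],[0,0,-0.75,0,0,0,1],[0,0,-0.75,0,0,0,1]]])

```text
time: 10.5
eef_pos: [0.459, 0.2572, 0.2016]
ee_rot: [0.005, 3.13, 0.01]
wrist_force: [0.9, 0.8, -0.3]
grip_width: 0.0723
grip_force: 0.0
```

Run:
```python
from h import *
c=cam('top');W=cloud(c)
for t in ['torch','pan','scale']:
    for o in robot.outline_of(t,'top')[:2]: print(t,o['p'],*box(W,o['region'],.004))
for t in ['pan_lug0','pan_lug1','tare_top','scale']: print(t,[(round(o['p'],2),world(c,o['xyz']).round(3).tolist()) for o in robot.tip_of(t,'top')])
# pan rim points (z 20..60) near the pan; platform edges (z 40..52)
def rect(m):
    m=cv2.morphologyEx(m.astype(np.uint8),cv2.MORPH_OPEN,np.ones((2,2)))>0
    return box(W,m,0)
d=np.hypot(W[...,0]-.552,W[...,1]-.127)<.12
print('pan',rect(d&(W[...,2]>.018)&(W[...,2]<.035)),'lugs',W[d&(W[...,2]>.045)].mean(0), (d&(W[...,2]>.045)).sum())
d=np.hypot(W[...,0]-.552,W[...,1]+.134)<.12
print('plat',rect(d&(W[...,2]>.038)&(W[...,2]<.055)))
go((.47,.06,.19,15),(.495,.112,.15,15))
```

```text
pan 0.61 [552. 125.] [134. 163.] -76 [ 5. 41.]
pan_lug0 [(0.68, [0.494, 0.109, 0.043])]
pan_lug1 [(0.68, [0.494, 0.109, 0.043])]
tare_top [(0.44, [0.433, -0.074, 0.041])]
scale [(0.71, [0.552, -0.133, -0.0])]
pan (array([580., 128.]), array([181., 162.]), 13, array([ 1., 33.])) lugs [0.48216095 0.19009985 0.37853089] 817
plat (array([ 553., -139.]), array([155., 155.]), 85, array([38., 49.]))
t 10.9 p [0.4539 0.254  0.1927] F [0.6 0.4 0.2] w 0.0916 gf 0.0
[0.47, 0.06, 0.19] -> [-0.067, -0.776, 0.011] [-0.004, -0.002, 1.663] yaw now 89.8
[0.495, 0.112, 0.15] -> [-0.167, -0.567, 0.171] [-0.004, -0.002, 1.663] yaw now 89.8
```

arm_command(plan=[[[-0.1,-0.2,0,0,0,0.19,1],[-0.185,-0.4,0,0,0,0.38,1],[-0.185,-0.6,0,0,0,0.57,1],[-0.185,-0.656,0,0,0,0.76,1],[-0.185,-0.656,0,0,0,0.95,1],[-0.185,-0.656,0,0,0,1,1]]])

```text
time: 11.5
eef_pos: [0.5002, 0.0888, 0.1932]
ee_rot: [-1.217, -2.895, 0.002]
wrist_force: [-0.4, 0.8, -0.4]
grip_width: 0.0921
grip_force: 0.0
```

arm_command(plan=[[[0,0,0,0,0,0.19,1],[0,0,0,0,0,0.38,1],[0,0,0,0,0,0.57,1],[0,0,0,0,0,0.66,1],[0,0,0,0,0,0.66,1],[0,0,0,0,0,0.66,1]]])

```text
time: 12.1
eef_pos: [0.5002, 0.0904, 0.1935]
ee_rot: [-1.906, -2.496, 0.002]
wrist_force: [0.2, 0.8, -0.2]
grip_width: 0.0922
grip_force: 0.0
```

Run:
```python
from h import *
c=cam('wrist');W=cloud(c);cv2.imwrite('pics/w2.png',c['pixels'])
for t in ['pan_lug0','pan','torch']: print(t,[(round(o['p'],2),world(c,o['xyz']).round(3).tolist()) for o in robot.tip_of(t,'wrist')])
for o in robot.outline_of('pan','wrist')[:1]:
    m=o['region']; print(o['p'],*box(W,m,.02)); 
    l=m&(W[...,2]>.046)&(W[...,2]<.06); print(l.sum())
    k,lab,st,cen=cv2.connectedComponentsWithStats(l.astype(np.uint8))
    for i in range(1,k):
        if st[i,4]>30: print(st[i],*box(W,lab==i,0))
go((.495,.112,.15,15),(.495,.112,.021,15)); print(robot.observe()['joints'])
```

```text
pan_lug0 [(0.73, [0.497, 0.111, 0.042]), (0.71, [0.61, 0.137, 0.039])]
pan [(0.89, [0.553, 0.124, -0.002]), (0.66, [0.429, -0.073, 0.04])]
torch []
0.71 [553. 127.] [134. 161.] -76 [22. 52.]
745
[314 151  12  39 359] [494. 113.] [11. 39.] -78 [49. 52.]
[429 155  15  38 386] [611. 141.] [12. 39.] -72 [47. 52.]
t 12.35 p [0.5005 0.0903 0.1941] F [-0.2 -0.3  0. ] w 0.0916 gf 0.0
[0.495, 0.112, 0.15] -> [0.089, 0.001, 0.177] [-0.0, -0.0, 0.004] yaw now 15.2
[0.495, 0.112, 0.021] -> [0.089, 0.002, 0.693] [-0.0, -0.0, 0.004] yaw now 15.2
[-0.26399402  0.25548457  0.03791846  1.94742163 -0.01192491  0.93908238
  0.04459851]
```

View pics/w2.png

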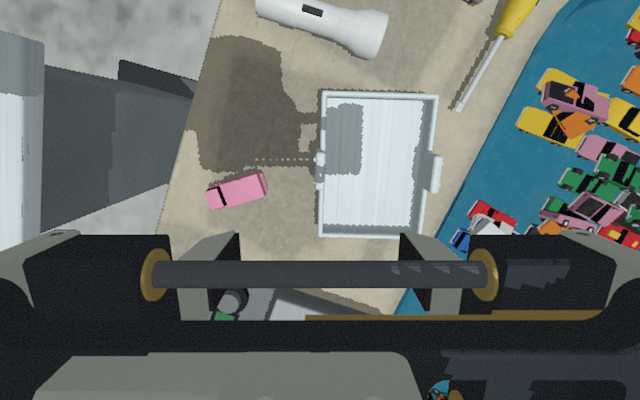

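arm_command(plan=[[[0.092,0,0,0,0,0.027,0.54],[0.092,0,0.15,0,0,0.027,0.54],[0.092,0,0.3,0,0,0.027,0.54],[0.092,0,0.4,0,0,0.027,0.54],[0.092,0,0.4,0,0,0.027,0.54],[0.092,0,0.5,0,0,0.027,0.54],[0.092,0,0.6,0,0,0.027,0.54],[0.092,0,0.66,0,0,0.027,0.54],[0.092,0,0.697,0,0,0.027,0.54],[0.092,0,0.697,0,0,0.027,0.54]]])

```text
time: 13.35
eef_pos: [0.4946, 0.1125, 0.02]
ee_rot: [-1.936, -2.474, 0.001]
wrist_force: [0.3, 0.0, -0.3]
grip_width: 0.0496
grip_force: 0.0
```

arm_command(plan=[[[0,0,0,0,0,0,0],[0,0,0,0,0,0,0],[0,0,0,0,0,0,0],[0,0,0,0,0,0,0],[0,0,0,0,0,0,0],[0,0,0,0,0,0,0],[0,0,0,0,0,0,0],[0,0,0,0,0,0,0]]])

```text
time: 14.15
eef_pos: [0.4947, 0.1126, 0.0202]
ee_rot: [1.936, 2.474, 0.0]
wrist_force: [-0.5, -0.5, 4.5]
grip_width: 0.01
grip_force: 30.0
```

arm_command(plan=[[[0,0,-0.04,0,0,0,0],[0,0,-0.12,0,0,0,0],[0,0,-0.22,0,0,0,0],[0,0,-0.32,0,0,0,0],[0,0,-0.4,0,0,0,0],[0,0,-0.4,0,0,0,0],[0,0,-0.4,0,0,0,0]]])

```text
time: 14.85
eef_pos: [0.4944, 0.1125, 0.12]
ee_rot: [1.936, 2.474, 0.001]
wrist_force: [0.2, -0.1, -2.3]
grip_width: 0.0097
grip_force: 30.0
```

Run:
```python
from h import *
c=cam('wrist');W=cloud(c)
for o in robot.outline_of('pan','wrist')[:1]:
    m=o['region']&(W[...,2]>.03); P=W[m]; 
    A=np.c_[P[:,:2],np.ones(len(P))]
    print(o['p'],*box(W,m,.07))
    l=m&(W[...,2]>.147); k,lab,st,cen=cv2.connectedComponentsWithStats(l.astype(np.uint8))
    for i in range(1,k):
        if st[i,4]>30: print(st[i],*box(W,lab==i,0))
    fl=m&(W[...,2]<.118)&(W[...,2]>.09);P=W[fl];A=np.c_[P[:,:2]-P[:,:2].mean(0),np.ones(len(P))];print('floor slope',np.linalg.lstsq(A,P[:,2],rcond=None)[0])
go((.4925,-.1298,.12,-5))
```

```text
0.76 [547. 139.] [130. 137.] -77 [106. 134.]
[309 235  21  24 462] [490. 126.] [10. 11.] -76 [148. 152.]
[310 288  21  23 443] [497. 100.] [10. 14.] -77 [149. 152.]
floor slope [0.01535852 0.00487478 0.1076477 ]
t 14.95 p [0.4934 0.1123 0.1188] F [ 0.7  0.4 -1.8] w 0.0097 gf 29.99904401600361
[0.4925, -0.1298, 0.12] -> [-0.939, -0.237, -0.004] [-0.003, 0.001, 0.421] yaw now 13.9
```

arm_command(plan=[[[-0.1,-0.03,0,0,0,0.05,0],[-0.22,-0.06,0,0,0,0.1,0],[-0.36,-0.09,0,0,0,0.17,0],[-0.5,-0.13,0,0,0,0.24,0],[-0.64,-0.16,0,0,0,0.3,0],[-0.78,-0.2,0,0,0,0.36,0],[-0.88,-0.22,0,0,0,0.4,0],[-0.94,-0.237,0,0,0,0.42,0],[-0.94,-0.237,0,0,0,0.42,0],[-0.94,-0.237,0,0,0,0.42,0]]])

```text
time: 15.95
eef_pos: [0.4931, -0.1286, 0.1192]
ee_rot: [-2.313, -2.123, 0.001]
wrist_force: [-0.4, -0.6, -2.4]
grip_width: 0.01
grip_force: 30.0
```

Run:
```python
from h import *
c=cam('wrist');W=cloud(c);cv2.imwrite('pics/w3.png',c['pixels'])
for t in ['scale','tare_top','pan']: print(t,[(round(o['p'],2),world(c,o['xyz']).round(3).tolist()) for o in robot.tip_of(t,'wrist')])
for o in robot.outline_of('pan','wrist')[:1]:
    m=o['region']; print(o['p'],*box(W,m,.085))
go((.4925,-.1298,.067,-5))
```

```text
scale []
tare_top [(0.85, [0.432, -0.072, 0.043])]
pan [(0.76, [0.558, -0.134, 0.097])]
0.89 [ 551. -120.] [138. 129.] 83 [105. 132.]
t 16.2 p [ 0.4937 -0.1283  0.1199] F [-0.   0.  -1.5] w 0.0096 gf 29.999011605978012
[0.4925, -0.1298, 0.067] -> [-0.007, -0.004, 0.211] [-0.0, -0.001, 0.004] yaw now -4.8
```

View pics/w3.png

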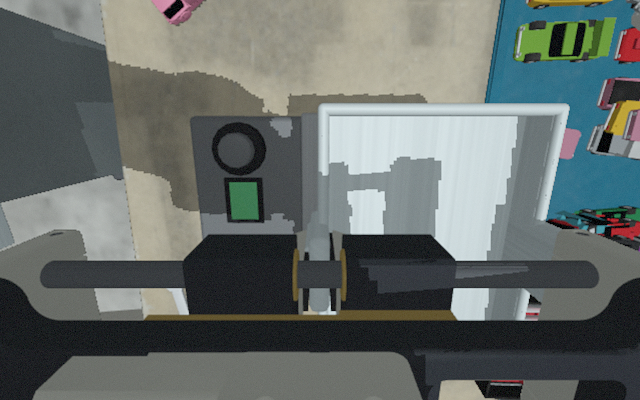

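arm_command(plan=[[[-0.005,-0.004,0.06,0,0,0,0],[-0.005,-0.004,0.12,0,0,0,0],[-0.005,-0.004,0.17,0,0,0,0],[-0.005,-0.004,0.2,0,0,0,0],[-0.005,-0.004,0.21,0,0,0,0],[-0.005,-0.004,0.216,0,0,0,0],[-0.005,-0.004,0.22,0,0,0,0],[-0.005,-0.004,0.22,0,0,0,0]]])

```text
time: 17.0
eef_pos: [0.4929, -0.1311, 0.0654]
ee_rot: [2.315, 2.122, 0.001]
wrist_force: [-0.2, -0.6, -1.9]
grip_width: 0.01
grip_force: 30.0
```

arm_command(plan=[[[0,0,0.003,0,0,0,0],[0,0,0.005,0,0,0,0],[0,0,0.005,0,0,0,0]]])

```text
time: 17.3
eef_pos: [0.493, -0.1311, 0.0652]
ee_rot: [2.316, 2.122, 0.001]
wrist_force: [-3.6, 0.9, 10.3]
grip_width: 0.0099
grip_force: 30.0
```

arm_command(plan=[[[0,0,0,0,0,0,0.5],[0,0,0,0,0,0,0.5],[0,0,0,0,0,0,0.5],[0,0,0,0,0,0,0.5],[0,0,0,0,0,0,0.5],[0,0,-0.1,0,0,0,0.5],[0,0,-0.25,0,0,0,0.5],[0,0,-0.4,0,0,0,0.5],[0,0,-0.5,0,0,0,0],[0,0,-0.5,0,0,0,0]]])

```text
time: 18.3
eef_pos: [0.4953, -0.1316, 0.1926]
ee_rot: [2.312, 2.119, 0.007]
wrist_force: [0.1, 0.1, -0.4]
grip_width: 0.0345
grip_force: 0.0
```

Run:
```python
from h import *
c=cam('wrist');W=cloud(c)
print('tare',[(round(o['p'],2),world(c,o['xyz']).round(4).tolist()) for n in ['tare_top'] for o in robot.tip_of(n,'wrist')])
for o in robot.outline_of('pan','wrist')[:1]:
    m=o['region'];print(o['p'],*box(W,m,.06))
    fl=m&(W[...,2]<.059)&(W[...,2]>.045);P=W[fl];A=np.c_[P[:,:2]-P[:,:2].mean(0),np.ones(len(P))];print('floor',np.linalg.lstsq(A,P[:,2],rcond=None)[0])
m=(np.hypot(W[...,0]-.432,W[...,1]+.074)<.016); print('button z',np.nanmedian(W[m][:,2]),m.sum())
go((.432,-.074,.19,-5),(.432,-.074,.05,-5))
```

```text
tare [(0.58, [0.4309, -0.0733, 0.0445])]
0.86 [ 553. -129.] [146. 134.] 85 [64. 97.]
floor [0.00199906 0.00023425 0.05240496]
button z 0.04211132607834578 830
t 18.45 p [ 0.4919 -0.1308  0.188 ] F [-0.  -0.  -0.8] w 0.0225 gf 0.0
[0.432, -0.074, 0.19] -> [0.205, -0.258, -0.008] [-0.001, -0.0, 0.0] yaw now -5.0
[0.432, -0.074, 0.05] -> [0.205, -0.258, 0.552] [-0.001, -0.0, 0.0] yaw now -5.0
```

arm_command(plan=[[[0.1,-0.12,0,0,0,-0.19,0],[0.205,-0.258,0,0,0,-0.38,0],[0.205,-0.258,0,0,0,-0.57,0],[0.205,-0.258,0,0,0,-0.76,0],[0.205,-0.258,0,0,0,-0.95,0],[0.205,-0.258,0,0,0,-1,0],[0.205,-0.258,0,0,0,-1,0]]])

```text
time: 19.15
eef_pos: [0.4314, -0.0742, 0.1872]
ee_rot: [-1.326, -2.845, 0.002]
wrist_force: [0.2, 0.7, 0.2]
grip_width: 0.0003
grip_force: 0.0
```

arm_command(plan=[[[0,0,0.08,0,0,-0.19,0],[0,0,0.16,0,0,-0.38,0],[0,0,0.24,0,0,-0.57,0],[0,0,0.32,0,0,-0.76,0],[0,0,0.4,0,0,-0.95,0],[0,0,0.48,0,0,-1,0],[0,0,0.48,0,0,-1,0]]])

```text
time: 19.85
eef_pos: [0.4296, -0.0739, 0.0658]
ee_rot: [-0.138, -3.132, -0.001]
wrist_force: [0.5, 0.5, 0.1]
grip_width: 0.0006
grip_force: 0.0
```

Run:
```python
from h import *
go((.432,-.0742,.05,85),(.432,-.0742,.035,85))
```

```text
t 19.85 p [ 0.4296 -0.0739  0.0658] F [0.5 0.5 0.1] w 0.0006 gf 0.0
[0.432, -0.0742, 0.05] -> [-0.01, -0.0, 0.063] [0.001, -0.009, -0.001] yaw now 84.9
[0.432, -0.0742, 0.035] -> [-0.01, -0.0, 0.123] [0.001, -0.009, -0.001] yaw now 84.9
```

arm_command(plan=[[[-0.01,0,0.06,0,0,0,0],[-0.01,0,0.08,0,0,0,0],[-0.01,0,0.1,0,0,0,0],[-0.01,0,0.108,0,0,0,0],[-0.01,0,0.108,0,0,0,0]]])

```text
time: 20.35
eef_pos: [0.4351, -0.0745, 0.042]
ee_rot: [-0.137, -3.138, 0.0]
wrist_force: [-1.3, -0.1, 2.0]
grip_width: 0.0005
grip_force: 1.0
```

arm_command(plan=[[[0,0,0.008,0,0,0,0],[0,0,0.014,0,0,0,0],[0,0,0.014,0,0,0,0]]])

```text
time: 20.65
eef_pos: [0.4352, -0.0745, 0.0384]
ee_rot: [0.137, 3.138, 0.0]
wrist_force: [-1.1, -0.8, 4.6]
grip_width: 0.0003
grip_force: 2.1
```

arm_command(plan=[[[0,0,0.006,0,0,0,0],[0,0,0.012,0,0,0,0],[0,0,0.014,0,0,0,0],[0,0,0.014,0,0,0,0]]])

```text
time: 21.05
eef_pos: [0.4354, -0.0746, 0.0367]
ee_rot: [0.137, 3.138, -0.0]
wrist_force: [-8.8, 1.5, 31.7]
grip_width: 0.0005
grip_force: 15.9
```

arm_command(plan=[[[0,0,-0.15,0,0,0,0],[0,0,-0.35,0,0,0,0.3],[-0.1,-0.1,-0.5,0,0,0,0.6],[-0.2,-0.25,-0.65,0,0,-0.15,0.6],[-0.3,-0.4,-0.65,0,0,-0.3,0.6],[-0.4,-0.6,-0.65,0,0,-0.5,0.6],[-0.5,-0.75,-0.65,0,0,-0.5,0.6],[-0.66,-0.9,-0.65,0,0,-0.5,0.6],[-0.66,-0.9,-0.65,0,0,-0.5,0.6],[-0.66,-0.9,-0.65,0,0,-0.5,0.6]]])

```text
time: 22.05
eef_pos: [0.58, -0.3144, 0.1958]
ee_rot: [0.475, -3.104, -0.001]
wrist_force: [-0.7, 0.2, -0.5]
grip_width: 0.0551
grip_force: 0.0
```

```bash
cat >> h.py <<'E'
def lorry(n,pic=None):
    c=cam(n);W=cloud(c)
    if pic: cv2.imwrite(pic,c['pixels'])
    for o in robot.outline_of('lorry_a',n)[:4]:
        b=box(W,o['region'],.012)
        print(round(o['p'],2),*b)
    print([(round(o['p'],2),world(c,o['xyz']).round(4).tolist()) for o in robot.tip_of('lorry_a',n)])
    return c,W
E
python3 - <<'E'
from h import *
lorry('wrist','pics/w4.png')
go((.543,-.32,.1,108),(.543,-.32,-.009+.005,108))
E
```

```text
0.94 [ 543. -319.] [68. 27.] 6 [14. 27.]
[(0.82, [0.5417, -0.323, -0.0011])]
t 22.2 p [ 0.5795 -0.3109  0.1968] F [-1.  -0.5 -0.1] w 0.055 gf 0.0
[0.543, -0.32, 0.1] -> [0.15, 0.009, 0.387] [0.002, -0.001, -0.009] yaw now 107.6
[0.543, -0.32, -0.003999999999999999] -> [0.15, 0.008, 0.803] [0.002, -0.001, -0.009] yaw now 107.6
```

View pics/w4.png

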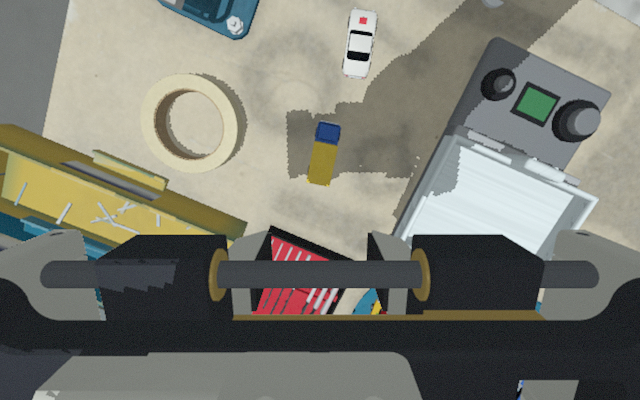

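arm_command(plan=[[[0.152,0.01,0.15,0,0,0.13,0.6],[0.152,0.01,0.3,0,0,0.258,0.6],[0.152,0.01,0.45,0,0,0.258,0.6],[0.152,0.01,0.6,0,0,0.258,0.6],[0.152,0.01,0.7,0,0,0.258,0.6],[0.152,0.01,0.76,0,0,0.258,0.6],[0.152,0.01,0.775,0,0,0.258,0.6],[0.152,0.01,0.775,0,0,0.258,0.6],[0.152,0.01,0.775,0,0,0.258,0.6]]])

```text
time: 23.1
eef_pos: [0.5442, -0.3224, 0.0052]
ee_rot: [-0.162, 3.135, -0.002]
wrist_force: [0.6, -0.3, -0.0]
grip_width: 0.0551
grip_force: 0.0
```

arm_command(plan=[[[0,0,0,0,0,0,0],[0,0,0,0,0,0,0],[0,0,0,0,0,0,0],[0,0,0,0,0,0,0],[0,0,0,0,0,0,0],[0,0,0,0,0,0,0]]])

```text
time: 23.7
eef_pos: [0.5432, -0.3221, 0.0038]
ee_rot: [-0.162, 3.137, -0.0]
wrist_force: [-0.9, 0.9, 4.7]
grip_width: 0.0287
grip_force: 30.0
```

arm_command(plan=[[[0,0,-0.1,0,0,0,0],[0,0,-0.25,0,0,0,0],[0,0,-0.4,0,0,0,0],[0,0,-0.6,0,0,0,0],[0,0,-0.65,0,0,0,0],[0,0,-0.65,0,0,0,0]]])

```text
time: 24.3
eef_pos: [0.5448, -0.3232, 0.1689]
ee_rot: [-0.162, 3.132, -0.005]
wrist_force: [0.0, -0.6, -0.4]
grip_width: 0.0287
grip_force: 30.0
```

Run:
```python
from h import *
go((.5498,-.167,.166,85))
```

```text
t 24.3 p [ 0.5448 -0.3232  0.1689] F [ 0.  -0.6 -0.4] w 0.0287 gf 29.999927580356598
[0.5498, -0.167, 0.166] -> [-0.084, 0.619, 0.01] [-0.004, 0.007, 0.242] yaw now 95.9
```

arm_command(plan=[[[0,0.15,0,0,0,0.1,0],[0,0.32,0,0,0,0.2,0],[-0.05,0.48,0,0,0,0.242,0],[-0.08,0.58,0,0,0,0.242,0],[-0.084,0.619,0,0,0,0.242,0],[-0.084,0.619,0,0,0,0.242,0],[-0.084,0.619,0,0,0,0.242,0]]])

```text
time: 25.0
eef_pos: [0.5469, -0.1677, 0.1649]
ee_rot: [-0.139, -3.137, 0.001]
wrist_force: [-0.5, -0.4, -0.5]
grip_width: 0.0286
grip_force: 30.0
```

Run:
```python
from h import *
c=cam('top');W=cloud(c)
c=cam('wrist');W=cloud(c);cv2.imwrite('pics/w5.png',c['pixels'])
for o in robot.outline_of('pan','wrist')[:1]:
    m=o['region'];print(o['p'],*box(W,m&(W[...,2]<.1),.06))
go((.5498,-.167,.058,85))
```

```text
0.92 [ 532. -135.] [162.  95.] 85 [63. 97.]
t 25.15 p [ 0.5473 -0.1683  0.1656] F [-1.   0.  -0.6] w 0.0287 gf 29.999814927577972
[0.5498, -0.167, 0.058] -> [-0.01, 0.006, 0.431] [-0.001, -0.001, -0.004] yaw now 84.8
```

View pics/w5.png

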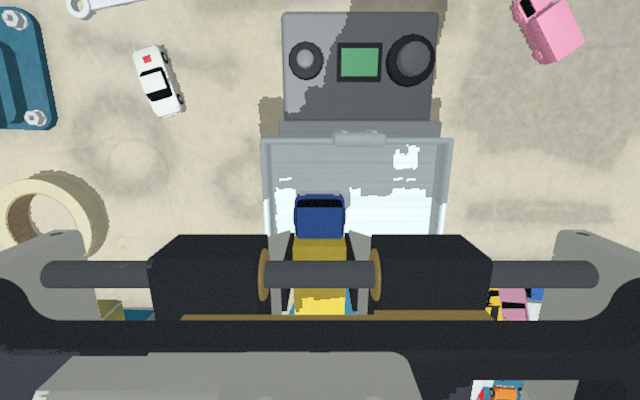

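arm_command(plan=[[[-0.01,0.006,0.1,0,0,0,0],[-0.01,0.006,0.2,0,0,0,0],[-0.01,0.006,0.3,0,0,0,0],[-0.01,0.006,0.37,0,0,0,0],[-0.01,0.006,0.41,0,0,0,0],[-0.01,0.006,0.425,0,0,0,0],[-0.01,0.006,0.432,0,0,0,0],[-0.01,0.006,0.432,0,0,0,0]]])

```text
time: 25.95
eef_pos: [0.5511, -0.1651, 0.0586]
ee_rot: [0.137, 3.137, -0.0]
wrist_force: [-1.0, 0.2, -0.5]
grip_width: 0.0286
grip_force: 30.0
```

arm_command(plan=[[[0,-0.004,0.003,0,0,0,0],[0,-0.004,0.006,0,0,0,0],[0,-0.004,0.006,0,0,0,0]]])

```text
time: 26.25
eef_pos: [0.5507, -0.1658, 0.0569]
ee_rot: [0.136, 3.138, -0.0]
wrist_force: [0.5, -0.6, -0.9]
grip_width: 0.0282
grip_force: 30.0
```

arm_command(plan=[[[0,0,0.003,0,0,0,0],[0,0,0.004,0,0,0,0],[0,0,0.004,0,0,0,0]]])

```text
time: 26.55
eef_pos: [0.5508, -0.1658, 0.0568]
ee_rot: [0.137, 3.138, -0.0]
wrist_force: [-3.6, 0.7, 9.5]
grip_width: 0.0286
grip_force: 30.0
```

Contact. Release with a 38 mm opening and lift.

arm_command(plan=[[[0,0,-0.002,0,0,0,0.41],[0,0,-0.002,0,0,0,0.41],[0,0,-0.002,0,0,0,0.41],[0,0,-0.002,0,0,0,0.41],[0,0,-0.1,0,0,0,0.41],[0,0,-0.2,0,0,0,0.41],[0,0,-0.35,0,0,0,0.5],[0,0,-0.5,0,0,0,0.5],[0,0,-0.55,0,0,0,0.5],[0,0,-0.55,0,0,0,0.5]]])

```text
time: 27.55
eef_pos: [0.5521, -0.1661, 0.1951]
ee_rot: [0.136, 3.134, -0.001]
wrist_force: [0.0, -0.9, -0.6]
grip_width: 0.0462
grip_force: 0.0
```

Run:
```python
from h import *
lorry('top')
go((.60,.30,.2,75))
```

```text
0.77 [406.  55.] [65. 28.] 34 [14. 30.]
0.61 [577. 333.] [31. 67.] -15 [15. 30.]
[(0.63, [0.4035, 0.0561, -0.0039]), (0.57, [0.5787, 0.3347, -0.0017]), (0.56, [0.5511, -0.1688, 0.05]), (0.26, [0.4369, 0.3386, -0.0007])]
t 27.7 p [ 0.5492 -0.1653  0.1911] F [ 0.9 -0.1 -0.8] w 0.0459 gf 0.0
[0.6, 0.3, 0.2] -> [-0.041, 1.872, -0.035] [0.0, -0.004, 0.223] yaw now 85.0
```

arm_command(plan=[[[0,0.2,-0.03,0,0,0,0.6],[0,0.4,-0.03,0,0,0,0.6],[0,0.6,-0.03,0,0,0,0.6],[0,0.8,-0.03,0,0,0,0.6],[0,1,-0.03,0,0,0,0.6]]])

```text
time: 28.2
eef_pos: [0.5708, 0.0845, 0.1982]
ee_rot: [-0.137, -3.135, 0.001]
wrist_force: [1.2, -0.3, -0.6]
grip_width: 0.055
grip_force: 0.0
```

arm_command(plan=[[[-0.04,0.2,0,0,0,0.1,0.6],[-0.04,0.4,0,0,0,0.2,0.6],[-0.04,0.6,0,0,0,0.3,0.6],[-0.04,0.8,0,0,0,0.3,0.6],[-0.04,0.88,0,0,0,0.3,0.6],[-0.04,0.88,0,0,0,0.3,0.6],[-0.04,0.88,0,0,0,0.3,0.6]]])

```text
time: 28.9
eef_pos: [0.6, 0.3006, 0.1978]
ee_rot: [-0.502, -3.098, 0.005]
wrist_force: [0.3, -0.8, -0.1]
grip_width: 0.0553
grip_force: 0.0
```

Run:
```python
from h import *
c,W=lorry('wrist','pics/w6.png')
for o in robot.outline_of('torch','wrist')[:1]: print('torch',o['p'],*box(W,o['region'],.01))
go((.578,.333,.003,69))
```

```text
0.93 [408.  59.] [65. 29.] 32 [15. 26.]
0.88 [578. 336.] [28. 65.] -18 [17. 26.]
[(0.97, [0.5787, 0.3337, -0.0009]), (0.7, [0.4061, 0.0564, -0.0037])]
torch 0.97 [455. 256.] [ 40. 127.] 0 [26. 41.]
t 29.1 p [0.6016 0.2987 0.1999] F [-0.1 -1.1 -0.1] w 0.055 gf 0.0
[0.578, 0.333, 0.003] -> [0.133, 0.101, 0.787] [-0.002, -0.0, 0.052] yaw now 71.4
```

View pics/w6.png

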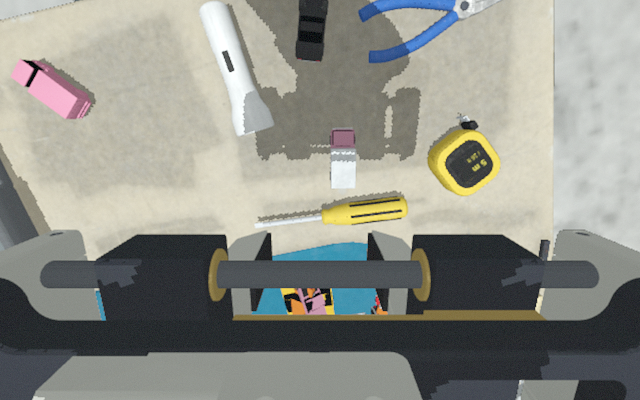

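arm_command(plan=[[[0.07,0.06,0.1,0,0,0,0.6],[0.135,0.106,0.25,0,0,0,0.6],[0.135,0.106,0.4,0,0,0,0.6],[0.135,0.106,0.55,0,0,0,0.6],[0.135,0.106,0.68,0,0,0,0.6],[0.135,0.106,0.76,0,0,0,0.6],[0.135,0.106,0.784,0,0,0,0.6],[0.135,0.106,0.784,0,0,0,0.6],[0.135,0.106,0.784,0,0,0,0.6]]])

```text
time: 30.0
eef_pos: [0.5789, 0.337, 0.006]
ee_rot: [0.506, 3.099, 0.002]
wrist_force: [0.4, -0.5, -0.5]
grip_width: 0.0551
grip_force: 0.0
```

arm_command(plan=[[[0,0,0,0,0,0,0],[0,0,0,0,0,0,0],[0,0,0,0,0,0,0],[0,0,0,0,0,0,0],[0,0,0,0,0,0,0],[0,0,0,0,0,0,0]]])

```text
time: 30.6
eef_pos: [0.5779, 0.3372, 0.0051]
ee_rot: [0.504, 3.1, 0.001]
wrist_force: [-1.5, 0.2, 5.9]
grip_width: 0.0296
grip_force: 30.0
```

arm_command(plan=[[[0,0,-0.1,0,0,0,0],[0,0,-0.25,0,0,0,0],[0,0,-0.4,0,0,0,0],[0,0,-0.6,0,0,0,0],[0,0,-0.65,0,0,0,0],[0,0,-0.65,0,0,0,0]]])

```text
time: 31.2
eef_pos: [0.5794, 0.3381, 0.1701]
ee_rot: [0.504, 3.096, 0.006]
wrist_force: [0.2, 0.5, -0.3]
grip_width: 0.0296
grip_force: 30.0
```

Run:
```python
from h import *
go((.5552,-.1053,.166,85))
```

```text
t 31.2 p [0.5794 0.3381 0.1701] F [ 0.2  0.5 -0.3] w 0.0296 gf 29.999614655971527
[0.5552, -0.1053, 0.166] -> [-0.47, -1.713, 0.01] [0.005, 0.005, -0.3] yaw now 71.5
```

arm_command(plan=[[[-0.04,-0.15,0,0,0,0,0],[-0.08,-0.33,0,0,0,0,0],[-0.12,-0.5,0,0,0,0,0],[-0.16,-0.68,0,0,0,0,0],[-0.2,-0.85,0,0,0,0,0],[-0.2,-0.95,0,0,0,0,0]]])

```text
time: 31.8
eef_pos: [0.5481, 0.0903, 0.1644]
ee_rot: [-0.512, -3.096, 0.006]
wrist_force: [-0.2, -1.2, -0.2]
grip_width: 0.0295
grip_force: 30.0
```

arm_command(plan=[[[-0.06,-0.15,0,0,0,-0.1,0],[-0.12,-0.3,0,0,0,-0.2,0],[-0.17,-0.45,0,0,0,-0.3,0],[-0.22,-0.6,0,0,0,-0.3,0],[-0.27,-0.72,0,0,0,-0.3,0],[-0.27,-0.763,0,0,0,-0.3,0],[-0.27,-0.763,0,0,0,-0.3,0],[-0.27,-0.763,0,0,0,-0.3,0]]])

```text
time: 32.6
eef_pos: [0.5524, -0.1047, 0.1656]
ee_rot: [-0.135, -3.136, -0.002]
wrist_force: [0.3, 0.8, 0.4]
grip_width: 0.0297
grip_force: 30.0
```

Run:
```python
from h import *
c=cam('wrist');W=cloud(c);cv2.imwrite('pics/w7.png',c['pixels'])
go((.5552,-.1053,.060,85))
```

```text
t 32.65 p [ 0.5529 -0.104   0.1659] F [ 0.8  0.1 -0.6] w 0.0292 gf 29.999831914901733
[0.5552, -0.1053, 0.06] -> [-0.01, -0.005, 0.424] [0.002, -0.002, 0.004] yaw now 85.2
```

View pics/w7.png

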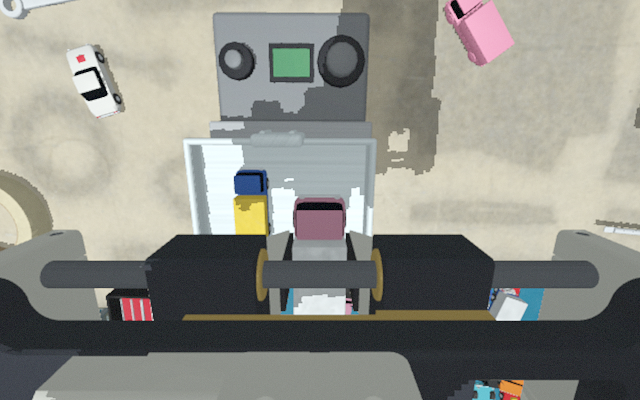

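arm_command(plan=[[[-0.01,-0.008,0.1,0,0,0,0],[-0.01,-0.008,0.2,0,0,0,0],[-0.01,-0.008,0.3,0,0,0,0],[-0.01,-0.008,0.37,0,0,0,0],[-0.01,-0.008,0.41,0,0,0,0],[-0.01,-0.008,0.425,0,0,0,0],[-0.01,-0.008,0.43,0,0,0,0],[-0.01,-0.008,0.43,0,0,0,0]]])

```text
time: 33.45
eef_pos: [0.5563, -0.1083, 0.0601]
ee_rot: [0.136, 3.137, 0.0]
wrist_force: [-0.5, 0.7, -0.1]
grip_width: 0.0296
grip_force: 30.0
```

arm_command(plan=[[[0,0,0.002,0,0,0,0],[0,0,0.004,0,0,0,0],[0,0,0.004,0,0,0,0]]])

```text
time: 33.75
eef_pos: [0.5559, -0.1088, 0.0589]
ee_rot: [0.137, 3.138, -0.0]
wrist_force: [0.9, 0.0, -0.3]
grip_width: 0.0299
grip_force: 30.0
```

arm_command(plan=[[[0,0.012,0,0,0,0,0],[0,0.012,0.003,0,0,0,0],[0,0.012,0.006,0,0,0,0],[0,0.012,0.006,0,0,0,0]]])

```text
time: 34.15
eef_pos: [0.5561, -0.1051, 0.058]
ee_rot: [0.136, 3.138, 0.001]
wrist_force: [-3.3, 2.1, 8.6]
grip_width: 0.0292
grip_force: 30.0
```

arm_command(plan=[[[0,0,-0.002,0,0,0,0.41],[0,0,-0.002,0,0,0,0.41],[0,0,-0.002,0,0,0,0.41],[0,0,-0.002,0,0,0,0.41],[0,0,-0.1,0,0,0,0.41],[0,0,-0.2,0,0,0,0.41],[0,0,-0.35,0,0,0,0.5],[0,0,-0.5,0,0,0,0.5],[-0.2,0,-0.6,0,0,0,0.5],[-0.35,0,-0.6,0,0,0,0.5]]])

```text
time: 35.15
eef_pos: [0.6458, -0.1139, 0.2119]
ee_rot: [0.137, 3.132, -0.001]
wrist_force: [1.0, -1.4, 0.5]
grip_width: 0.0458
grip_force: 0.0
```

Run:
```python
from h import *
c,W=lorry('wrist')
cv2.imwrite('pics/w8.png',c['pixels'])
for o in robot.outline_of('lorry_a','wrist')[:4]: print(o['p'],*box(W,o['region'],.06))
for o in robot.outline_of('pan','wrist')[:1]: print('pan',o['p'],*box(W,o['region'],.06))
go()
```

```text
0.59 [ 558. -105.] [30. 67.] -5 [66. 80.]
0.58 [ 550. -167.] [35. 74.] -6 [64. 81.]
[(0.82, [0.5506, -0.1667, 0.0506]), (0.69, [0.5549, -0.1045, 0.0481])]
0.59 [ 558. -104.] [28. 66.] -5 [66. 80.]
0.58 [ 551. -165.] [28. 71.] -5 [65. 81.]
pan 0.6 [ 551. -137.] [162. 134.] 85 [63. 97.]
t 35.4 p [ 0.6419 -0.1132  0.2057] F [-0.1  0.4 -0.2] w 0.0455 gf 0.0
```

View pics/w8.png

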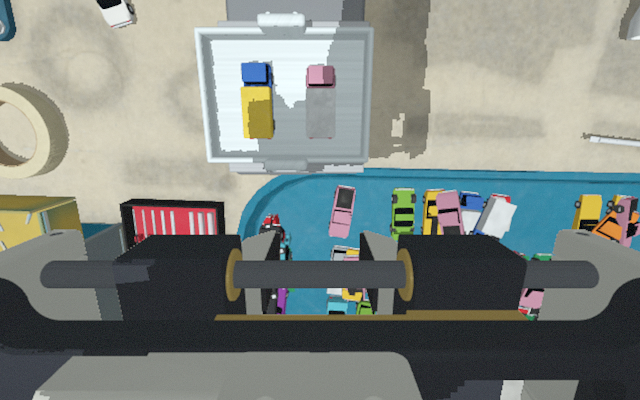

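The picture shows both lorries upright in the pan, at (257,100) and (320,100). The pan sits centred and level on the scale, and the gripper is clear of everything.

```bash
python3 -c "
from workcell import robot
print(robot.job_done())"
```

```text
the job is handed in; nothing more can be done
None
```

The job is done and handed in at about 35 s: the torch is on the table, the pan was set on the scale and tared empty, and both lorries stand on their wheels in it.

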